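# Chuck the gear housing, then close it on its dowels and hold it shut

### The job

Swing the red handle of the bench chuck clockwise (seen from above) until its three jaws grip the lower gear-housing half firmly. Then fit the loose upper half over the two dowels, orange ear over orange ear, and press it down flush against the spring. Finish while still holding it pressed fully shut, and leave the other things on the bench where they are.

Things in the scene. Friction and masses are not known exactly. Their poses are not given: they have to be found in the camera images.
- sleeve (a joint): turn of the chuck's blue sleeve with its handle, rad: 0 at the start (jaws open), growing clockwise seen from above, limit 1.1. The three jaws move in 5 mm per rad and meet the spigot at about 0.8, then the handle stiffens, reaching about 1.0 when firm. It stays where left (springs back up to 0.15); it takes about 3 N at the handle until the jaws meet, then 10 to 12 N to grip firmly
- handle (a point): centre of the top of the handle's upright round red grip, 18 mm diameter, 58 mm tall, its top 115 mm above the bench and 130 mm from the chuck's axis, about which it circles. A steel bar at 21 mm height joins it to the sleeve
- chuck: fixed bench chuck: 130 mm square steel base, round body 92 mm across, blue sleeve 106 mm across, vertical axis; origin on that axis at bench height, flat face 50 mm above it, jaws reaching 22 mm above the face
- jaw0: one of the chuck's three dark steel jaws, 22 mm tall, between the chuck face and the lower half's flange; origin on or near the chuck's axis at the face
- jaw1: second jaw, as jaw0, 120 degrees on
- jaw2: third jaw, as jaw0, 120 degrees further on
- lower: lower half of a gear housing, standing loosely in the chuck (the jaws centre it): spigot 36 mm diameter, 26 mm long, grey round body, aluminium flange 116 x 60 mm from 44 to 56 mm height, orange ear at its +x end (overall x -58 to +72 mm). Origin at the centre of the spigot's bottom, z up. Two steel dowels, 10 mm diameter, stand on the flange at x = +44 and -38 mm, y = 0
- lower_seat (a point): centre of the lower half's flange top, where the upper half's origin belongs. The dowels rise 16 mm above it, their top 4 mm tapering to 6 mm diameter. A brass spring plunger here, 28 mm diameter, stands 6 mm proud; it resists with 6 N at first and 12 N when flush, so the upper half stays up unless pressed
- lower_orange (a point): middle of the lower half's orange ear, on its top (64 mm along its x)
- upper: loose upper half, flange down on the bench, 0.2 to 0.45 kg: aluminium flange 116 x 60 x 12 mm, orange ear at its +x end (overall x -58 to +72 mm), two through holes, 11.6 mm diameter, at x = +44 and -38 mm, y = 0; a grey round shoulder, 56 mm across, up to 30 mm height; above it a square boss. Origin at the centre of the flange's underside, z up; seated flush it is at lower_seat
- upper_orange (a point): middle of the upper half's orange ear, on its underside (64 mm along its x)
- upper_boss (a point): centre of the upper half's square aluminium boss to grip it by, 48 mm above its underside: 30 x 30 mm, sides along the half's x and y, from 30 to 64 mm height, with a dark stub 18 mm across and 6 mm high on top
- bearing: loose steel ball bearing ring, 52 mm diameter, 15 mm high, lying flat; a bystander; origin under its centre
- spraycan: loose red and white spray can, 66 mm diameter, 190 mm tall, upright; a bystander; origin under its centre
- greasejar: loose white jar with blue cap, 70 mm diameter, 80 mm tall; a bystander; origin under its centre
- screwdriver: loose screwdriver lying flat along its x axis; a bystander
- wrench: loose spanner lying flat along its x axis; a bystander
- battery: loose black and red tool battery, 115 x 75 x 61 mm; a bystander; origin under its centre
- gear: loose dark steel pinion, 44 mm diameter, 30 mm high; a bystander; origin under its centre
Not all that is in view belongs to the job. What is shaped like the upper but turquoise is not meant. Leave any green look-alike of the chuck alone.

How it is judged:
On the way, in this order (a step that is already met when the one before it is completed fails the run):
1. the handle is swung and all three jaws grip the lower half, the upper half not yet on it (value of joint sleeve above 0.7 rad and contact force between each of jaw0, jaw1, jaw2 and lower above 2 N and distance between upper and lower_seat above 0.05 m), for 0.2 s.
2. the upper half is on both dowels, the right way round (angle between the x axis of upper and the x axis of lower, either way round below 0.06 rad and horizontal distance between upper_orange and lower_orange below 0.004 m and angle between the z axis of upper and the z axis of lower, either way round below 0.04 rad and z of upper in the frame of lower between 0.053 and 0.066 m), for 0.1 s.
At the end, for the whole second after the job is handed in: For the last second: each jaw grips the centred (4 mm), upright lower half with over 2 N, handle past 0.7 rad; the upper half sits on both dowels, orange ears within 4 mm, within 1.5 mm of flush, at rest, pressed on with over 6 N by the gripper, which still holds it (over 3 N) (value of joint sleeve above 0.7 rad and contact force between each of jaw0, jaw1, jaw2 and lower above 2 N and angle between the x axis of upper and the x axis of lower, either way round below 0.06 rad and horizontal distance between upper_orange and lower_orange below 0.004 m and angle between the z axis of upper and the z axis of lower, either way round below 0.04 rad and z of upper in the frame of lower between 0.053 and 0.0575 m and horizontal distance between lower and chuck below 0.004 m and angle between lower's own z axis and vertical below 0.05 rad and height (world z) of lower between 0.047 and 0.054 m and contact force between upper and lower above 6 N and contact force between the fingers and upper above 3 N and linear speed of upper below 0.02 m/s); the arm keeps its last pose, push and grip.
It fails at once if a bystander is pushed more than 30 mm from its place (distance of any of bearing, spraycan, greasejar, screwdriver, wrench, battery, gear from where it was at the start of the episode above 0.03 m).
It also fails if it takes over 61 s, if anything falls off the work surface, if the arm or the gripper's body presses on something with over 40 N, if the wrist force passes 120 N, or if a joint passes its speed limit or range.

### The arm

A 6-joint arm with a two-finger parallel gripper is mounted at the origin on the work surface. World frame = base frame: x ahead of the robot, y to its left, z up, the work surface at z = 0. Lengths are in m, angles in rad, forces in N, time in s.
With the tool pointing down it reaches from about 0.3 to 0.775 m from the base axis. Payload 14.6 kg.
Tool frame: the origin (TCP) lies at the very end of the fingers, on their centre line; the grasp point (between the pads) lies 19 mm behind it; z points along the fingers, y is the line along which they close (so a half turn about z gives the same grasp; the last joint's range is limited). The gripper opens to 94 mm and grips with 3 to 60 N. Pads are 16 mm wide; open, the fingers measure 119 mm over their backs; the gripper's body (75 mm by 177 mm) begins 78 mm behind the grasp point.
Start: joints at [-1.303, 0.3, 1.521, -0, 1.321, -0.067], TCP at [0.181, -0.519, 0.205] pointing down, gripper open.
Joint ranges: [-3.03, 3.03], [-0.79, 2.21], [0.23, 2.52], [-1.04, 4.18], [0, 3.07], [-2.55, 2.55]. Speed limits (rad/s): [2.22, 2.22, 2.57, 3.14, 3.14, 3.14].

### API

Orientations are given as [roll, pitch, yaw] about the fixed x, y, z axes, in that order (R = Rz(yaw) Ry(pitch) Rx(roll)).
In Python, from station import ctrl, camera, camera_info, finder gives the robot as it stands.
- The arm moves only by the tool carry_out, never from a script. Its argument "motion" is a list of rows, each a list of 2 entries, a list of its own where there are three numbers: the shift along the tool's x, y, z as a fraction of full scale, then the turn about the tool's z as a fraction of full scale. A call has 1 to 12 rows; each row is the pose to reach, as a shift and turn from the pose commanded when the call began, along the tool's axes at that moment, turning the shorter way round; what a row does not reach only later rows make up. Full scale, the value 1, is 200 mm for a shift and 360 degrees for a turn. A row lasts 1/10 s, in which the tool goes at most 50 mm and 8.59 degrees, less where a joint would pass 70% of its speed; a pose out of reach is approached as far as the arm can. A call with a number of a shift or a turn outside -1 to 1 is refused whole. A call with a gripper value outside its range is refused whole. "hand" is the closure, from -1 (fully open) to 1 (shut), set as the call begins (left out, the last holds). The fingers move at their own pace and stop on an object; "force" is the grip in N (left out, the last holds). Time passes only in rows, so rows that repeat a pose let the fingers close. It gives the time, the measured TCP pose, the force, the opening and the grip force at its end, in the units of the state.
- ctrl.get_obs(): the state, without advancing time (a new reading comes with each control period).
- camera(name): name is "scene" or "top" or "wrist"; returns (picture, depth): 384x512x3 uint8, blue, green, red; 384x512 float32, m along the optical axis (not along the pixel's ray), 0 where there is no reading.
- camera_info(name): a dict with "camera_matrix" (3x3 intrinsics, pixels), "origin" and "attitude" of the camera in the world. Camera axes: x right, y down, z forward; pixel columns grow to the right and rows downward; lengths in m; the calibration is good to about 2 mm. A picture is of the moment at which its call begins: read the wrist's pose just before it. camera_info takes no time and is no camera call; for the wrist camera it gives the pose at the moment of the call.
- ctrl.hand_in(): hands the job in; it is judged then, once.
Trained networks look in the newest picture that a camera, given by its name, has taken for a name from the list of things; names that differ only in an ending like _2 or _b are one class to them, and where a whole thing is asked for, a point or a joint stands for the part that bears it (a point fixed in the world has none). Each returns a list of dicts, best first, with "conf" (0 to 1); they miss things now and then, are a little off and sometimes report something else, mostly with a low value. They report only what shows in the picture. A call takes as long as a camera call. They do not tell look-alikes from the thing itself.
- finder.boxes_of(camera, query): "location" ([column, row] in pixels, amid what is visible of it).
- finder.cut_out(camera, query): "mask" (384x512 bool, what is visible of it) and "location" ([column, row] in pixels, amid what is visible of it).
- finder.pinpoint(camera, query): "location" ([column, row] in pixels: a listed point, or the origin of a listed thing).
The state is a dict: "time_s": time; "qpos": joint angles; "joint_vel": joint speeds; "tau": joint torques, N m; "ee_pos": TCP position; "eef_rot": TCP orientation; "force": force on the tool from outside, world axes, zero at the start; "moment": the same for the moment, N m; "grip_width": finger opening in m; "grip_force": force on a finger pad.
Only numpy, scipy, OpenCV 4.12 (cv2) and the standard library are available. Lean on these libraries where they do the work, as an engineer would, in place of code of your own. Each camera call takes 0.05 s, during which the arm holds its last target. There are 200 camera calls.

## Working session

There is one attempt and no reset: what is moved stays moved. The work goes in short steps, Python scripts to look and compute and a tool call to move; the robot and the scene stay as the last step left them, time stands still between calls to the robot, and variables do not carry over. Pictures are saved under pics/ and viewed, at most 10 in all, crops included, and the job is handed in when it is done.

Besides the shell and the picture viewer there is one more tool, called after ">>>" in YAML: its name, and indented under it one key for each argument. carry_out: Moves the arm, as the interface text tells. Its arguments: {"type":"object","properties":{"motion":{"type":"array","items":{"type":"array"}},"hand":{"type":"number"},"force":{"type":"number"}},"required":["motion"]}

```bash
mkdir -p pics; ls
cat > h.py <<'E'
import numpy as np, cv2
from station import ctrl, camera, camera_info, finder
from scipy.spatial.transform import Rotation as R
def att(ci):
    a=np.array(ci["attitude"],float)
    if a.shape==(3,3): return a
    if a.size==4: return R.from_quat(a).as_matrix()
    return R.from_euler('xyz',a).as_matrix()
def ray(ci,px):
    d=np.linalg.inv(np.array(ci["camera_matrix"]))@[px[0],px[1],1]
    return np.array(ci["origin"]),att(ci)@d
def onz(ci,px,z):
    o,d=ray(ci,px); return o+d*(z-o[2])/d[2]
def cloud(ci,dep):
    K=np.array(ci["camera_matrix"]);v,u=np.mgrid[0:384,0:512]
    P=np.stack([(u-K[0,2])/K[0,0]*dep,(v-K[1,2])/K[1,1]*dep,dep],-1)
    return P@att(ci).T+np.array(ci["origin"])
E
python3 - <<'E'
from h import *
ims=[]
for n in ("scene","top"):
    ci=camera_info(n);im,d=camera(n);ims.append(im);np.savez(f"{n}.npz",im=im,d=d)
    print(n,ci)
    for q in ("handle","lower_seat","lower_orange","upper","upper_orange","upper_boss","chuck"):
        for r in finder.pinpoint(n,q)[:3]: print(q,np.round(r["location"],1),round(r["conf"],2))
    cv2.imwrite(f"pics/{n}.png",cv2.resize(im,(800,600)))
print(ctrl.get_obs())
E
```

```text
pics
scene {'camera_matrix': array([[383.9124152 ,   0.        , 257.50085157],
       [  0.        , 383.9124152 , 185.34978421],
       [  0.        ,   0.        ,   1.        ]]), 'origin': array([ 1.08292542, -0.90847654,  0.8504532 ]), 'attitude': array([-2.18085695,  0.0090608 ,  0.51999082])}
handle [280.5 152.4] 0.73
handle [226.9 131.2] 0.55
handle [330.3 173.8] 0.26
lower_seat [281.1 175.2] 0.67
lower_orange [292.4 184.4] 0.57
upper [252.3 258.5] 0.95
upper [225.4 214.2] 0.59
upper_orange [260.8 276.3] 0.87
upper_orange [209.3 210.3] 0.65
upper_boss [224.1 204.3] 0.9
chuck [280.1 197.6] 0.76
chuck [231.6 170.4] 0.63
top {'camera_matrix': array([[472.78694098,   0.        , 252.20273278],
       [  0.        , 472.78694098, 191.61046039],
       [  0.        ,   0.        ,   1.        ]]), 'origin': array([0.45478295, 0.00418446, 1.33040806]), 'attitude': array([-3.0526608 , -0.02410608, -1.59149166])}
handle [128.1 320. ] 0.9
handle [147.8 209.7] 0.76
lower_seat [200.  183.3] 0.95
lower_orange [202.3 159.7] 0.93
upper [311.8 161.1] 0.65
upper [264.2 232.8] 0.6
upper [318.
[... 214 characters left out ...]
0.78
chuck [201.8 160. ] 0.5
{'time_s': 0.8, 'qpos': array([-1.30260426e+00,  2.99893977e-01,  1.52100038e+00,  2.90526681e-05,
        1.32071460e+00, -6.66270411e-02]), 'joint_vel': array([-0.00082669, -0.00074591, -0.00189191, -0.00132414, -0.00130999,
       -0.00182107]), 'tau': array([-1.70072843e-03, -5.31633210e+01, -3.52902353e+01,  7.09102862e-02,
        2.13224214e-02, -2.23567793e-05]), 'ee_pos': array([ 0.18071594, -0.51944887,  0.20544872]), 'eef_rot': array([-3.14157826e+00, -2.91719524e-05,  3.34811914e-01]), 'force': array([ 0.54459234,  0.29815467, -0.1841981 ]), 'moment': array([-0.03465773,  0.0155539 , -0.02013219]), 'grip_force': 0.0, 'grip_width': 0.09384795853997939}
```

View pics/top.png

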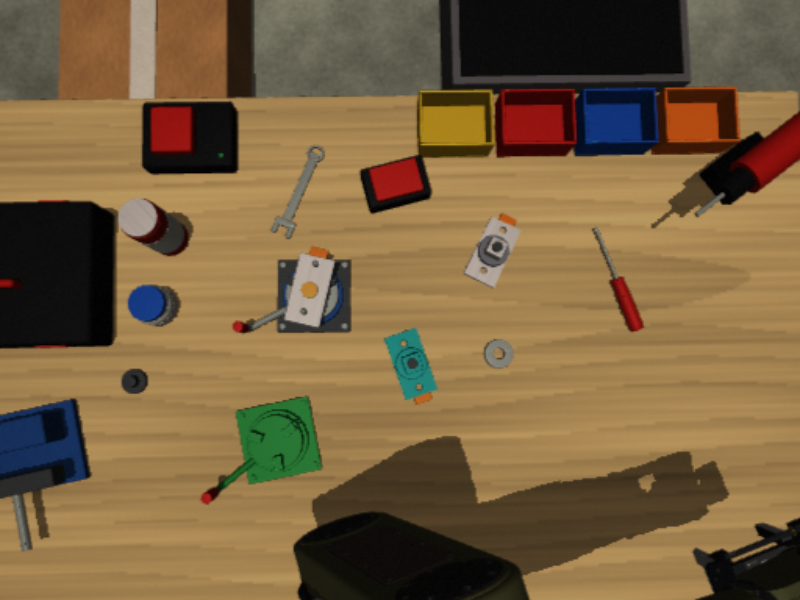

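View pics/scene.png

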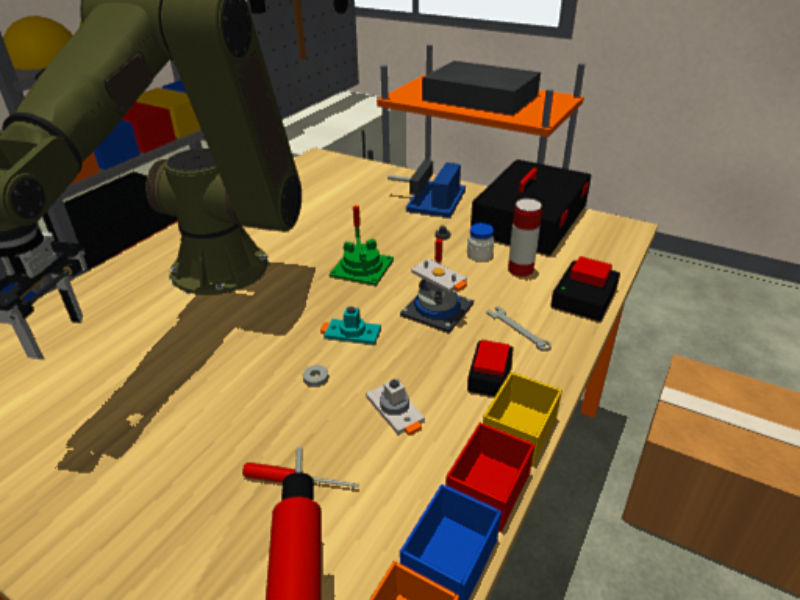

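The top view shows the real chuck at about px (201,189) with its handle at (150,209), the real upper at (316,160) with its ear pointing up and right, and the decoys in green (178,280) and turquoise (263,232). The spray can is at (95,145), the jar at (97,195) and the wrench at (190,125).

Run:
```python
from h import *
t=camera_info("top");s=camera_info("scene")
f=lambda a:np.round(a,4)
print("handle",f(onz(t,(147.8,209.7),.115)),f(onz(s,(280.5,152.4),.115)))
print("seat",f(onz(t,(200,183.3),.106)),f(onz(s,(281.1,175.2),.106)))
print("lor",f(onz(t,(202.3,159.7),.106)),f(onz(s,(292.4,184.4),.106)))
print("chuck",f(onz(t,(201.8,186.6),0)),f(onz(s,(280.1,197.6),0)))
print("up",f(onz(t,(311.8,161.1),0)),f(onz(s,(252.3,258.5),0)))
print("uor",f(onz(t,(319.4,145.9),0)),f(onz(s,(260.8,276.3),0)))
print("boss",f(onz(t,(321.1,156.6),.048)))
z=np.load("top.npz");P=cloud(t,z["d"])
import itertools
for n,(u,v,r) in dict(handle=(152,209,6),upper=(316,160,30),can=(95,145,25),jar=(97,195,20),wr=(190,125,30),low=(200,185,40)).items():
    Q=P[v-r:v+r,u-r:u+r].reshape(-1,3);Q=Q[(Q[:,2]>.004)&(Q[:,2]<.3)]
    top=Q[Q[:,2]>Q[:,2].max()-.008]
    print(n,f(Q.min(0)),f(Q.max(0)),"top",f(top.mean(0)),len(top))
```

```text
handle [0.521  0.2408 0.115 ] [0.5221 0.2339 0.115 ]
seat [0.5875 0.1076 0.106 ] [0.5894 0.1068 0.106 ]
lor [0.6494 0.1009 0.106 ] [0.6486 0.0748 0.106 ]
chuck [0.5896 0.1116 0.    ] [0.5839 0.1156 0.    ]
up [ 0.6569 -0.2021  0.    ] [ 0.6507 -0.2008  0.    ]
uor [ 0.7004 -0.2253  0.    ] [ 0.7078 -0.2496 -0.    ]
boss [ 0.6617 -0.2207  0.048 ]
handle [0.5146 0.2214 0.0042] [0.5457 0.2644 0.1185] top [0.5245 0.2301 0.1149] 34
upper [ 0.5755 -0.2986  0.004 ] [ 0.7466 -0.1268  0.0738] top [ 0.6567 -0.2088  0.069 ] 46
can [0.6424 0.3363 0.004 ] [0.7851 0.4753 0.1955] top [0.6924 0.3708 0.1901] 394
jar [0.5171 0.3504 0.004 ] [0.6275 0.4576 0.0867] top [0.5684 0.3904 0.0811] 260
wr [0.6819 0.0603 0.004 ] [0.8532 0.2277 0.0157] top [0.7671 0.1419 0.0096] 143
low [0.4826 0.0052 0.004 ] [0.7085 0.2284 0.1261] top [0.5903 0.1114 0.122 ] 16
```

```bash
cat >> h.py <<'E'
def go(pos,yaw=None,base=None):
    """fractions for a tool-down pose at pos,yaw (from the measured or given base pose (pos,yaw))"""
    o=ctrl.get_obs(); p,rot=(o["ee_pos"],R.from_euler('xyz',o["eef_rot"])) if base is None else (np.array(base[0]),R.from_euler('xyz',[np.pi,0,base[1]]))
    y0=rot.as_euler('xyz')[2]; yaw=y0 if yaw is None else yaw
    sh=rot.inv().apply(np.array(pos)-p)/.2
    tn=-((yaw-y0+np.pi)%(2*np.pi)-np.pi)/(2*np.pi)
    return np.round(sh,4).tolist(),round(tn,4)
E
python3 - <<'E'
from h import *
ci=camera_info("wrist");o=ctrl.get_obs();print(R.from_euler('xyz',o["eef_rot"]).inv().apply(ci["origin"]-o["ee_pos"]),ci["camera_matrix"][0,0])
print((R.from_euler('xyz',o["eef_rot"]).inv().as_matrix()@att(ci)).round(2))
print(go((.40,-.35,.30),.8),go((.58,-.2,.30),1.13))
E
```

```text
[ 7.81594080e-02  1.42848675e-05 -1.79239873e-01] 305.8005372344737
[[-0.   -0.96 -0.27]
 [ 1.   -0.   -0.  ]
 [ 0.   -0.27  0.96]]
([1.3139, -0.4399, -0.4727], np.float64(-0.074)) ([2.4104, -0.8526, -0.4727], np.float64(-0.1266))
```

>>> carry_out:
  motion:
    - [[0.24,-0.1,-0.12],-0.02]
    - [[0.48,-0.2,-0.24],-0.04]
    - [[0.72,-0.3,-0.36],-0.06]
    - [[0.96,-0.4,-0.47],-0.075]
    - [[0.96,-0.4,-0.47],-0.075]

```text
time_s: 1.3
ee_pos: [0.3378, -0.3789, 0.3014]
eef_rot: [3.139, 0.0, 0.811]
force: [-0.2, -0.2, 0.4]
grip_width: 0.0941
grip_force: 0.0
```

Run:
```python
from h import *
o=ctrl.get_obs();print(o["ee_pos"],o["eef_rot"],o["time_s"]);print(go((.60,-.22,.28),1.13))
```

```text
[ 0.33775251 -0.3789103   0.30135001] [3.13930797e+00 1.79475701e-05 8.11252416e-01] 1.3
([1.4791, 0.4035, 0.1076], np.float64(-0.0507))
```

>>> carry_out:
  motion:
    - [[0.24,0.06,0.02],-0.013]
    - [[0.48,0.13,0.04],-0.026]
    - [[0.72,0.19,0.06],-0.039]
    - [[0.98,0.26,0.08],-0.05]
    - [[0.98,0.26,0.08],-0.05]
    - [[0.98,0.26,0.08],-0.05]

```text
time_s: 1.9
ee_pos: [0.5096, -0.2746, 0.2829]
eef_rot: [-3.141, 0.0, 1.122]
force: [0.1, -0.9, -0.0]
grip_width: 0.0942
grip_force: 0.0
```

```bash
cat > look.py <<'E'
import sys
from h import *
ci=camera_info("wrist");im,d=camera("wrist");np.savez("wrist.npz",im=im,d=d)
o=ctrl.get_obs();print(o["ee_pos"].round(4),o["eef_rot"].round(3),o["time_s"])
cv2.imwrite(f"pics/{sys.argv[1]}.png",im)
Z=dict(upper=0,upper_orange=0,upper_boss=.048,handle=.115,lower_seat=.106,lower_orange=.106,chuck=0,lower=.05)
for q in sys.argv[2:]:
    for r in finder.pinpoint("wrist",q)[:3]: print(q,np.round(r["location"],1),round(r["conf"],2),onz(ci,r["location"],Z[q]).round(4))
E
python3 look.py w1 upper upper_orange upper_boss
```

```text
[ 0.5088 -0.2755  0.2833] [-3.141  0.     1.12 ] 1.95
upper [148.2  36. ] 0.64 [ 0.4547 -0.0526  0.    ]
upper [327.8  78.4] 0.59 [ 0.6559 -0.2104  0.    ]
upper_orange [374.  80.] 0.96 [ 0.7141 -0.2409  0.    ]
upper_orange [118.5  73.3] 0.75 [ 0.3921 -0.0755  0.    ]
upper_boss [338.3  73.1] 0.81 [ 0.6586 -0.2098  0.048 ]
upper_boss [140.7  29. ] 0.56 [ 0.4598 -0.0577  0.048 ]
```

View pics/w1.png

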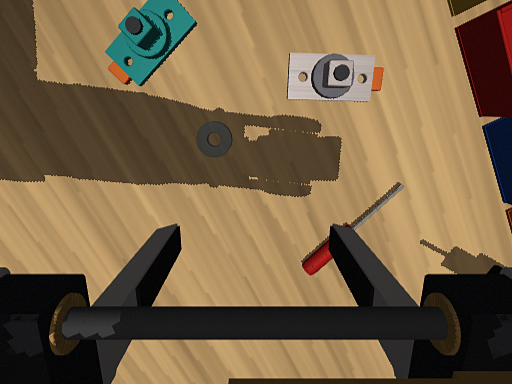

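The upper is at (328,78), its ear at (374,80) pointing right; the bearing is at (213,139) and the screwdriver lies below it. Next I'll look at the chuck.

Run:
```python
from h import *
print(go((.51,-.14,.30),1.4),go((.52,.04,.30),1.7,((.51,-.14,.30),1.4)))
```

```text
([0.6171, -0.2896, -0.0808], np.float64(-0.0448)) ([0.8954, -0.1037, -0.0], np.float64(-0.0477))
```

>>> carry_out:
  motion:
    - [[0.21,-0.1,-0.03],-0.015]
    - [[0.42,-0.2,-0.06],-0.03]
    - [[0.62,-0.29,-0.08],-0.045]

```text
time_s: 2.4
ee_pos: [0.5099, -0.1379, 0.3002]
eef_rot: [3.141, 0.0, 1.404]
force: [1.0, 0.2, 0.7]
grip_width: 0.0939
grip_force: 0.0
```

>>> carry_out:
  motion:
    - [[0.23,-0.02,0],-0.012]
    - [[0.46,-0.05,0],-0.024]
    - [[0.68,-0.08,0],-0.036]
    - [[0.9,-0.1,0],-0.048]
    - [[0.9,-0.1,0],-0.048]
    - [[0.9,-0.1,0],-0.048]

```text
time_s: 3.0
ee_pos: [0.5209, 0.0421, 0.2998]
eef_rot: [3.141, 0.0, 1.704]
force: [-0.2, -0.7, -1.3]
grip_width: 0.0943
grip_force: 0.0
```

```bash
python3 look.py w2 handle lower_seat lower_orange chuck lower
```

```text
[0.521  0.0413 0.2997] [3.141 0.    1.703] 3.05
handle [282.6   2. ] 0.85 [0.5259 0.2318 0.115 ]
lower_seat [314.4 125.3] 0.61 [0.5841 0.1114 0.106 ]
lower_orange [360.3 144.5] 0.95 [0.6434 0.0964 0.106 ]
chuck [135.7  49.8] 0.74 [0.331  0.1795 0.    ]
lower [307.7 120.5] 0.97 [0.5849 0.1153 0.05  ]
lower [208.9 301. ] 0.71 [ 0.4775 -0.184   0.05  ]
```

View pics/w2.png

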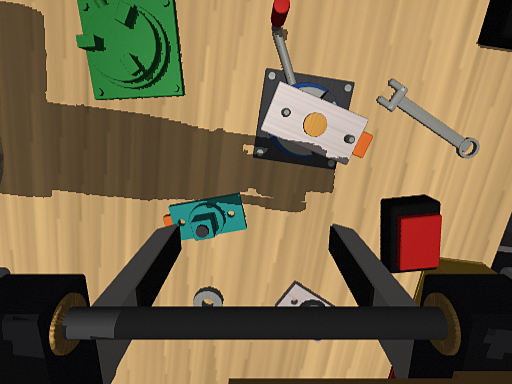

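Handle is at (281,12), the lower half at (315,125) with its ear right at (362,145), and the base plate corners are at (269,69), (353,84), (331,167), (254,158).

Run:
```python
from h import *
ci=camera_info("wrist")
z=np.load("wrist.npz");P=cloud(ci,z["d"])
C=np.array([onz(ci,p,.012) for p in ((269,69),(353,84),(331,167),(254,158))]);print(C.round(4),C.mean(0))
print(P[75:95,300:345:15,2].mean(), P[80,345],P[75,275],P[4,282])
m=P[...,2];k=(m>.1)&(m<.11);import cv2
n,l,s,c=cv2.connectedComponentsWithStats(k.astype(np.uint8));i=1+np.argmax(s[1:,4]);Q=P[l==i]
print(len(Q),cv2.minAreaRect((Q[:,:2]*1000).astype(np.float32)),Q[:,2].mean())
Q=P[(m>.117)&(m<.13)&(np.mgrid[0:384,0:512][0]>60)&(np.mgrid[0:384,0:512][0]<200)];print(Q.round(3)[:20])
h=np.array([.5255,.232]);c=np.array([.5848,.1145]);print(np.linalg.norm(h-c),np.degrees(np.arctan2(*(h-c)[::-1])))
```

```text
[[0.5245 0.1771 0.012 ]
 [0.6472 0.173  0.012 ]
 [0.6396 0.05   0.012 ]
 [0.5199 0.0483 0.012 ]] [0.58279183 0.11209945 0.012     ]
0.03993356945248266 [0.63566305 0.17724029 0.00831609] [0.5339524  0.16993397 0.01544233] [0.5260869  0.22925368 0.11424461]
4679 ((590.5031127929688, 110.39222717285156), (60.050838470458984, 129.99127197265625), 75.57198333740234) 0.10559608109597012
[[0.544 0.125 0.119]
 [0.545 0.125 0.119]
 [0.546 0.125 0.121]
 [0.548 0.126 0.119]
 [0.549 0.126 0.119]
 [0.543 0.124 0.117]
 [0.544 0.124 0.12 ]
 [0.545 0.124 0.121]
 [0.546 0.124 0.123]
 [0.548 0.124 0.121]
 [0.549 0.125 0.118]
 [0.55  0.125 0.119]
 [0.542 0.123 0.119]
 [0.543 0.123 0.119]
 [0.544 0.123 0.122]
 [0.545 0.123 0.122]
 [0.547 0.123 0.121]
 [0.548 0.123 0.12 ]
 [0.549 0.124 0.122]
 [0.55  0.124 0.121]]
0.13161588050079673 116.77920362007177
```

Run:
```python
from h import *
print(go((.5255,.231,.24),2.03),go((.5255,.231,.068),2.03,((.5255,.231,.24),2.03)))
```

```text
([0.9375, 0.1462, 0.2976], np.float64(-0.0521)) ([0.0, -0.0, 0.86], np.float64(-0.0))
```

>>> carry_out:
  motion:
    - [[0.23,0.04,0.07],-0.013]
    - [[0.46,0.07,0.14],-0.026]
    - [[0.7,0.11,0.22],-0.04]
    - [[0.9375,0.146,0.3],-0.052]
    - [[0.9375,0.146,0.3],-0.052]
    - [[0.9375,0.146,0.3],-0.052]

```text
time_s: 3.9
ee_pos: [0.525, 0.2322, 0.2389]
eef_rot: [-3.14, 0.0, 2.032]
force: [-0.1, -0.5, 0.5]
grip_width: 0.0945
grip_force: 0.0
```

Run:
```python
from h import *
ci=camera_info("wrist");im,d=camera("wrist");o=ctrl.get_obs();P=cloud(ci,d);m=P[...,2]
print(o["ee_pos"],o["eef_rot"][2],o["time_s"])
for r in finder.pinpoint("wrist","handle")[:2]: print(r["location"],onz(ci,r["location"],.115),r["conf"])
k=(m>.105)&(m<.12)&(np.hypot(P[...,0]-.5255,P[...,1]-.231)<.04);print(P[k].mean(0),P[k].min(0),P[k].max(0),k.sum())
print(go((.5255,.231,.068),2.03))
cv2.imwrite("pics/w3.png",im)
```

```text
[0.52529218 0.23135981 0.23959481] 2.030242395200472 3.95
[255.3, 192.6] [0.52773263 0.22919222 0.115     ] 0.89
[0.52406965 0.23130428 0.11409682] [0.51582183 0.22191489 0.1051458 ] [0.53292057 0.23909875 0.11686382] 248
([0.0006, -0.0003, 0.86], np.float64(-0.0001))
```

>>> carry_out:
  motion:
    - [[0,0,0.22],0]
    - [[0,0,0.44],0]
    - [[0,0,0.66],0]
    - [[0,0,0.86],0]
    - [[0,0,0.86],0]

```text
time_s: 4.5
ee_pos: [0.5233, 0.2297, 0.0636]
eef_rot: [-3.134, -0.001, 2.029]
force: [0.2, 0.3, 0.6]
grip_width: 0.0942
grip_force: 0.0
```

>>> carry_out:
  motion:
    - [[0,0,0],0]
    - [[0,0,0],0]
    - [[0,0,0],0]
    - [[0,0,0],0]
    - [[0,0,0],0]
    - [[0,0,0],0]
    - [[0,0,0],0]
    - [[0,0,0],0]
  hand: 1
  force: 20

```text
time_s: 5.3
ee_pos: [0.5251, 0.2321, 0.0675]
eef_rot: [-3.142, -0.0, 2.031]
force: [-0.7, 0.2, 0.2]
grip_width: 0.0336
grip_force: 0.0
```

Run:
```python
from h import *
c=np.array([.584,.1125]);h=np.array([.5250,.2313]);r=h-c
a0=np.arctan2(r[1],r[0]);print(np.linalg.norm(r),a0)
o=ctrl.get_obs();print(o["ee_pos"],o["force"])
for s in np.arange(.1,1.31,.1):
    a=a0-s;p=c+.131*np.array([np.cos(a),np.sin(a)])
    print(round(s,2),p.round(3),go((*p,.068),2.03-s,((.5255,.2313,.068),2.03)))
```

```text
0.13264403492053456 2.031746707002757
[0.52507259 0.23205923 0.06745722] [-0.72653043  0.24863845  0.2044202 ]
0.1 [0.538 0.235] ([-0.0103, 0.0632, 0.0], np.float64(0.0159))
0.2 [0.55  0.239] ([-0.0199, 0.1279, 0.0], np.float64(0.0318))
0.3 [0.563 0.242] ([-0.036, 0.1914, 0.0], np.float64(0.0477))
0.4 [0.576 0.243] ([-0.0584, 0.2529, 0.0], np.float64(0.0637))
0.5 [0.589 0.243] ([-0.0867, 0.3119, 0.0], np.float64(0.0796))
0.6 [0.602 0.242] ([-0.1209, 0.3678, 0.0], np.float64(0.0955))
0.7 [0.615 0.24 ] ([-0.1604, 0.42, 0.0], np.float64(0.1114))
0.8 [0.628 0.236] ([-0.2049, 0.468, 0.0], np.float64(0.1273))
0.9 [0.64  0.231] ([-0.2541, 0.5113, 0.0], np.float64(0.1432))
1.0 [0.651 0.225] ([-0.3073, 0.5495, 0.0], np.float64(0.1592))
1.1 [0.662 0.218] ([-0.364, 0.5821, 0.0], np.float64(0.1751))
1.2 [0.672 0.209] ([-0.4237, 0.609, 0.0], np.float64(0.191))
1.3 [0.681 0.2  ] ([-0.4858, 0.6297, 0.0], np.float64(0.2069))
```

>>> carry_out:
  motion:
    - [[0,0,0],0]
    - [[0,0,0],0]
    - [[0,0,0],0]
    - [[-0.01,0.063,0],0.016]
    - [[-0.02,0.128,0],0.032]
    - [[-0.036,0.191,0],0.048]
    - [[-0.058,0.253,0],0.064]
    - [[-0.087,0.312,0],0.08]
    - [[-0.121,0.368,0],0.0955]
    - [[-0.16,0.42,0],0.111]
    - [[-0.16,0.42,0],0.111]

```text
time_s: 6.4
ee_pos: [0.6157, 0.241, 0.0674]
eef_rot: [3.14, -0.001, 1.331]
force: [2.2, 4.2, 0.6]
grip_width: 0.0179
grip_force: 20.0
```

```bash
cat > hp.py <<'E'
from h import *
c=np.array([.584,.1125]);o=ctrl.get_obs();r=o["ee_pos"][:2]-c
print(o["ee_pos"],o["eef_rot"],"r",np.linalg.norm(r),"swing",2.032-np.arctan2(r[1],r[0]));a=np.arctan2(r[1],r[0])
t=np.array([np.sin(a),-np.cos(a)]);print("Ft",o["force"][:2]@t,"Fr",o["force"][:2]@r/np.linalg.norm(r),o["force"],o["grip_width"],o["grip_force"])
E
python3 hp.py
python3 - <<'E'
from h import *
c=np.array([.584,.1125]);b=((.615,.240,.068),1.33)
a0=2.032
for s in np.arange(.8,1.31,.05):
    a=a0-s;p=c+.1315*np.array([np.cos(a),np.sin(a)])
    print(round(s,2),go((*p,.068),2.03-s,b))
E
```

```text
[0.61570781 0.24097012 0.06742105] [ 3.14049167e+00 -1.42356336e-03  1.33133282e+00] r 0.13232519503512252 swing 0.7031784630636435
Ft 1.1689569388980188 Fr 4.62252972861941 [2.24255352 4.20775417 0.63499854] 0.017884926447145486 20.002268850803375
0.8 ([-0.0017, 0.0658, 0.0], np.float64(0.0159))
0.85 ([-0.0058, 0.0985, 0.0], np.float64(0.0239))
0.9 ([-0.0114, 0.1308, 0.0], np.float64(0.0318))
0.95 ([-0.0187, 0.1629, 0.0], np.float64(0.0398))
1.0 ([-0.0275, 0.1945, 0.0], np.float64(0.0477))
1.05 ([-0.038, 0.2257, 0.0], np.float64(0.0557))
1.1 ([-0.05, 0.2563, 0.0], np.float64(0.0637))
1.15 ([-0.0635, 0.2863, 0.0], np.float64(0.0716))
1.2 ([-0.0784, 0.3156, 0.0], np.float64(0.0796))
1.25 ([-0.0948, 0.344, 0.0], np.float64(0.0875))
1.3 ([-0.1127, 0.3717, 0.0], np.float64(0.0955))
```

>>> carry_out:
  motion:
    - [[0,0.066,0],0.016]
    - [[-0.004,0.0985,0],0.024]
    - [[-0.009,0.131,0],0.032]
    - [[-0.016,0.163,0],0.04]
    - [[-0.025,0.1945,0],0.048]
    - [[-0.025,0.1945,0],0.048]

```text
time_s: 7.0
ee_pos: [0.6495, 0.2269, 0.0673]
eef_rot: [-3.138, 0.003, 1.033]
force: [-16.0, 0.6, 8.1]
grip_width: 0.0177
grip_force: 20.0
```

```bash
python3 hp.py
```

```text
[0.64947983 0.22691553 0.06731157] [-3.13776544e+00  2.53886885e-03  1.03286496e+00] r 0.13182762507276966 swing 0.9810052967296563
Ft -14.197285152381184 Fr -7.487214946953393 [-16.04103489   0.55361812   8.10084495] 0.017698950283710876 20.00663012266159
```

>>> carry_out:
  motion:
    - [[-0.01,0.015,0],0.004]
    - [[-0.016,0.03,0],0.008]
    - [[-0.016,0.03,0],0.008]
    - [[-0.016,0.03,0],0.008]

```text
time_s: 7.4
ee_pos: [0.6527, 0.2245, 0.0674]
eef_rot: [-3.137, -0.002, 0.986]
force: [-11.7, 20.1, 3.3]
grip_width: 0.0176
grip_force: 20.0
```

```bash
python3 hp.py
```

```text
[0.65271289 0.22450752 0.06742067] [-3.13708012e+00 -1.82161293e-03  9.86063158e-01] r 0.13140451126811872 swing 1.0114664126851212
Ft -20.54297460594646 Fr 11.019257007539913 [-11.74847489  20.13482477   3.31142681] 0.017579724710703196 20.000942051410675
```

>>> carry_out:
  motion:
    - [[0,0,0],0]
    - [[0,0,0],0]
    - [[0,0,0],0]
    - [[0,0,0],0]
    - [[0,0,-0.05],0]
    - [[0,0,-0.25],0]
    - [[0,0,-0.5],0]
    - [[0,0,-0.75],0]
    - [[0,0,-1.0],0]
    - [[0,0,-1.0],0]
  hand: -1

```text
time_s: 8.4
ee_pos: [0.656, 0.2213, 0.2758]
eef_rot: [3.134, -0.009, 0.984]
force: [0.1, 1.0, 0.6]
grip_width: 0.0928
grip_force: 0.0
```

Run:
```python
from h import *
o=ctrl.get_obs();print(o["ee_pos"],o["eef_rot"][2]);b=(o["ee_pos"],o["eef_rot"][2])
# view pose for chuck/lower: from -y side
print(go((.55,.04,.30),1.3))
```

```text
[0.65600697 0.22128443 0.27582772] 0.9839246914930577
([-1.0471, 0.0616, -0.1299], np.float64(-0.0503))
```

>>> carry_out:
  motion:
    - [[-0.25,0.02,-0.03],-0.012]
    - [[-0.5,0.03,-0.06],-0.024]
    - [[-0.75,0.05,-0.1],-0.036]
    - [[-1,0.06,-0.13],-0.05]
    - [[-1,0.06,-0.13],-0.05]
    - [[-1,0.06,-0.13],-0.05]
    - [[-1,0.06,-0.13],-0.05]

```text
time_s: 9.1
ee_pos: [0.5538, 0.0486, 0.2929]
eef_rot: [-3.141, 0.0, 1.297]
force: [-0.3, 0.4, -0.3]
grip_width: 0.094
grip_force: 0.0
```

```bash
cat > low.py <<'E'
from h import *
ci=camera_info("wrist");im,d=camera("wrist");o=ctrl.get_obs();P=cloud(ci,d);m=P[...,2]
print(o["ee_pos"],o["eef_rot"],o["time_s"]);cv2.imwrite("pics/low.png",im)
for q,z in (("lower_seat",.106),("lower_orange",.106),("handle",.115)):
    for r in finder.pinpoint("wrist",q)[:2]: print(q,r["location"],onz(ci,r["location"],z).round(4),r["conf"])
near=np.hypot(P[...,0]-.59,P[...,1]-.11)<.09
k=((m>.1)&(m<.110)&near).astype(np.uint8)
n,l,s,c=cv2.connectedComponentsWithStats(k);i=1+np.argmax(s[1:,4]);Q=P[l==i]
print("rect",cv2.minAreaRect((Q[:,:2]*1000).astype(np.float32)),Q[:,2].mean())
k=((m>.1185)&(m<.127)&near).astype(np.uint8)
n,l,s,c=cv2.connectedComponentsWithStats(k)
D=[]
for j in range(1,n):
    if s[j,4]>4: D.append(onz(ci,c[j],.122)[:2]);print("dowel",c[j],s[j,4],D[-1],P[l==j].mean(0))
E
python3 low.py
```

```text
[0.55390712 0.04879654 0.29275671] [-3.14081615e+00  1.48582954e-04  1.29708313e+00] 9.15
lower_seat [264.1, 116.5] [0.584  0.1137 0.106 ] 0.77
lower_seat [351.6, 289.4] [ 0.6383 -0.138   0.106 ] 0.28
lower_orange [313.9, 115.1] [0.6399 0.0996 0.106 ] 0.96
lower_orange [263.2, 114.3] [0.5836 0.1164 0.106 ] 0.73
rect ((589.7507934570312, 112.2492904663086), (60.13688659667969, 130.072265625), 75.47796630859375) 0.1058479780790531
dowel [302.74545455 115.8       ] 55 [0.62503693 0.10323488] [0.62517541 0.10317363 0.12100395]
dowel [229.53703704 117.51851852] 54 [0.54637777 0.12352163] [0.54629379 0.12351918 0.12099718]
```

View pics/low.png

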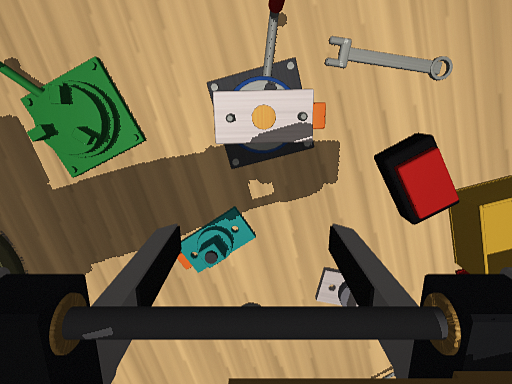

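Both dowels are clear at (230,117) and (303,116), so the seat is at (0.583, 0.114) with yaw -14.5°. The handle has stayed swung. Now I'll go to the upper.

Run:
```python
from h import *
b=((.585,-.11,.27),1.19)
print(go(*b),go((.613,-.267,.20),1.087,b))
```

```text
([-0.7219, 0.3644, 0.1138], np.float64(0.0171)) ([-0.6767, 0.4217, 0.35], np.float64(0.0164))
```

>>> carry_out:
  motion:
    - [[-0.22,0.11,0.03],0.005]
    - [[-0.44,0.22,0.07],0.01]
    - [[-0.72,0.364,0.114],0.017]
    - [[-0.72,0.364,0.114],0.017]

```text
time_s: 9.7
ee_pos: [0.5848, -0.114, 0.2689]
eef_rot: [-3.14, 0.001, 1.185]
force: [-0.6, -0.5, -0.2]
grip_width: 0.0942
grip_force: 0.0
```

>>> carry_out:
  motion:
    - [[-0.2,0.12,0.1],0.005]
    - [[-0.42,0.26,0.22],0.01]
    - [[-0.677,0.422,0.35],0.0164]
    - [[-0.677,0.422,0.35],0.0164]
    - [[-0.677,0.422,0.35],0.0164]
    - [[-0.677,0.422,0.35],0.0164]

```text
time_s: 10.3
ee_pos: [0.6129, -0.2666, 0.2004]
eef_rot: [-3.141, -0.0, 1.087]
force: [0.0, 0.3, 0.4]
grip_width: 0.0941
grip_force: 0.0
```

```bash
cat > up.py <<'E'
from h import *
ci=camera_info("wrist");im,d=camera("wrist");o=ctrl.get_obs();P=cloud(ci,d);m=P[...,2]
print(o["ee_pos"],o["eef_rot"],o["time_s"]);cv2.imwrite("pics/up.png",im)
for q,z in (("upper",0),("upper_orange",0),("upper_boss",.048)):
    for r in finder.pinpoint("wrist",q)[:2]: print(q,r["location"],onz(ci,r["location"],z).round(4),r["conf"])
near=np.hypot(P[...,0]-.66,P[...,1]+.21)<.09
f=lambda lo,hi:P[(m>lo)&(m<hi)&near]
Q=f(.007,.017);rc=cv2.minAreaRect((Q[:,:2]*1000).astype(np.float32));print("rect",rc,Q[:,2].mean())
for lo,hi in ((.061,.067),(.068,.075)):
    Q=f(lo,hi);print(lo,len(Q),cv2.minAreaRect((Q[:,:2]*1000).astype(np.float32)),Q.mean(0))
E
python3 up.py
```

```text
[ 0.61300928 -0.26615727  0.20116732] [ 3.14113960e+00 -2.73018215e-04  1.08773293e+00] 10.35
upper [52.7, 78.5] [ 0.4576 -0.0563  0.    ] 0.84
upper [263.7, 119.4] [ 0.6541 -0.2122  0.    ] 0.8
upper_orange [317.6, 113.8] [ 0.7143 -0.2365  0.    ] 0.92
upper_orange [21.0, 120.0] [ 0.3945 -0.0763  0.    ] 0.78
upper_boss [21.6, 74.3] [ 0.4564 -0.0563  0.048 ] 0.8
upper_boss [265.6, 118.0] [ 0.6559 -0.21    0.048 ] 0.67
rect ((663.0877685546875, -212.9705810546875), (59.030372619628906, 130.22320556640625), 62.1834716796875) 0.011881014732791158
0.061 617 ((656.7097778320312, -209.70652770996094), (28.322643280029297, 29.47221565246582), 62.18675231933594) [ 0.65664206 -0.20929621  0.0637761 ]
0.068 270 ((656.9185180664062, -209.51083374023438), (17.03005027770996, 17.2841739654541), 18.411184310913086) [ 0.65685327 -0.20969795  0.06999678]
```

View pics/up.png

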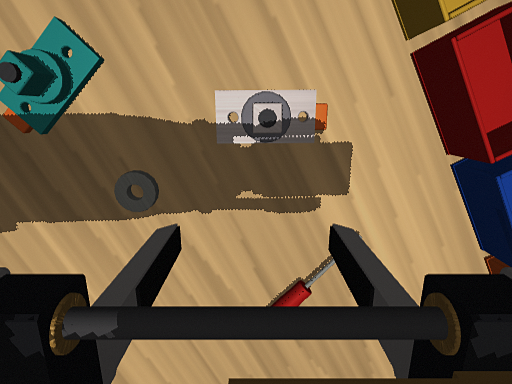

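The upper is at (266,117) with the ear right, giving pose (0.657, -0.2097), yaw -27.8°. I'll grasp the boss.

Run:
```python
from h import *
print(go((.6569,-.2097,.12),1.0856),go((.6569,-.2097,.033),1.0856))
```

```text
([0.3523, 0.0627, 0.4084], np.float64(0.0004)) ([0.3522, 0.0622, 0.8434], np.float64(0.0004))
```

>>> carry_out:
  motion:
    - [[0.18,0.03,0.12],0]
    - [[0.352,0.0625,0.3],0]
    - [[0.352,0.0625,0.45],0]
    - [[0.352,0.0625,0.6],0]
    - [[0.352,0.0625,0.74],0]
    - [[0.352,0.0625,0.8434],0]
    - [[0.352,0.0625,0.8434],0]
    - [[0.352,0.0625,0.8434],0]

```text
time_s: 11.3
ee_pos: [0.6569, -0.2106, 0.0332]
eef_rot: [3.141, -0.0, 1.087]
force: [-0.3, -0.1, 0.0]
grip_width: 0.0941
grip_force: 0.0
```

>>> carry_out:
  motion:
    - [[0,0,0],0]
    - [[0,0,0],0]
    - [[0,0,0],0]
    - [[0,0,0],0]
    - [[0,0,0],0]
    - [[0,0,0],0]
    - [[0,0,0],0]
    - [[0,0,0],0]
    - [[0,0,0],0]
    - [[0,0,0],0]
    - [[0,0,0],0]
  hand: 1
  force: 50

```text
time_s: 12.4
ee_pos: [0.6564, -0.2111, 0.032]
eef_rot: [-3.142, -0.0, 1.086]
force: [0.1, 0.5, 0.3]
grip_width: 0.0296
grip_force: 50.0
```

Run:
```python
from h import *
o=ctrl.get_obs();print(o["ee_pos"],o["eef_rot"],o["force"],o["grip_width"],o["grip_force"])
b0=(o["ee_pos"],o["eef_rot"][2])
A=((.63,-.15,.24),1.12);B=((.60,.03,.24),1.2);C=((.583,.114,.17),np.radians(75.5))
p=b0
for t in (A,B,C): print(go(*t,p));p=t
```

```text
[ 0.65636728 -0.21106065  0.03195365] [-3.14154093e+00 -4.88812100e-06  1.08626188e+00] [0.05406589 0.51125737 0.27346509] 0.02963603969209551 49.98422563076019
([0.2088, -0.2589, -1.0402], np.float64(-0.0054))
([0.7447, -0.5271, -0.0], np.float64(-0.0127))
([0.3607, -0.2314, 0.35], np.float64(-0.0187))
```

>>> carry_out:
  motion:
    - [[0,0,-0.1],0]
    - [[0,0,-0.3],0]
    - [[0.05,-0.06,-0.55],-0.001]
    - [[0.12,-0.15,-0.8],-0.003]
    - [[0.2,-0.26,-1.0],-0.005]
    - [[0.2,-0.26,-1.0],-0.005]

```text
time_s: 13.0
ee_pos: [0.6298, -0.1497, 0.2384]
eef_rot: [3.133, -0.002, 1.12]
force: [0.3, -0.2, -1.4]
grip_width: 0.0298
grip_force: 50.0
```

>>> carry_out:
  motion:
    - [[0.18,-0.12,0],-0.003]
    - [[0.36,-0.25,0],-0.006]
    - [[0.55,-0.39,0],-0.009]
    - [[0.745,-0.527,0],-0.0127]
    - [[0.745,-0.527,0],-0.0127]
    - [[0.745,-0.527,0],-0.0127]
    - [[0.745,-0.527,0],-0.0127]

```text
time_s: 13.7
ee_pos: [0.5996, 0.0277, 0.2312]
eef_rot: [-3.141, 0.001, 1.196]
force: [-0.3, -0.4, -2.2]
grip_width: 0.0297
grip_force: 50.0
```

Run:
```python
from h import *
L=[ctrl.get_obs()]
o=L[0];print(o["ee_pos"],o["eef_rot"],o["force"],o["grip_width"],o["time_s"])
print(go((.583,.114,.17),np.radians(75.5)))
```

```text
[0.59956204 0.02766396 0.23121705] [-3.14076395e+00  5.91924733e-04  1.19645961e+00] [-0.3490818  -0.4302116  -2.19857425] 0.029705592142985886 13.7
([0.3717, -0.2347, 0.3061], np.float64(-0.0193))
```

>>> carry_out:
  motion:
    - [[0.15,-0.1,0.1],-0.006]
    - [[0.3,-0.19,0.22],-0.014]
    - [[0.3717,-0.2347,0.3061],-0.0193]
    - [[0.3717,-0.2347,0.3061],-0.0193]
    - [[0.3717,-0.2347,0.3061],-0.0193]
    - [[0.3717,-0.2347,0.3061],-0.0193]

```text
time_s: 14.3
ee_pos: [0.5837, 0.1136, 0.1717]
eef_rot: [3.14, -0.0, 1.316]
force: [-0.5, -0.6, -2.5]
grip_width: 0.0296
grip_force: 50.0
```

Run:
```python
from h import *
ci=camera_info("wrist");im,d=camera("wrist");o=ctrl.get_obs();P=cloud(ci,d);m=P[...,2]
print(o["ee_pos"],o["eef_rot"],o["force"],o["time_s"]);cv2.imwrite("pics/hold.png",im)
near=np.hypot(P[...,0]-.583,P[...,1]-.114)<.09
for lo,hi in ((.142,.155),(.100,.111)):
    Q=P[(m>lo)&(m<hi)&near];print(lo,len(Q),cv2.minAreaRect((Q[:,:2]*1000).astype(np.float32)),Q.mean(0))
for q,z in (("upper",o["ee_pos"][2]-.033),("upper_orange",o["ee_pos"][2]-.033)):
    for r in finder.pinpoint("wrist",q)[:2]: print(q,r["location"],onz(ci,r["location"],z).round(4),r["conf"])
print(go((.583,.114,.17),np.radians(75.5)))
```

```text
[0.58360068 0.11364376 0.17170354] [ 3.14017936e+00 -4.13325552e-04  1.31651007e+00] [-0.17633452  0.4574173  -2.10119192] 14.35
0.142 8294 ((590.9486694335938, 112.96512603759766), (60.83884811401367, 130.24301147460938), 75.68055725097656) [0.59236956 0.12076859 0.15128201]
0.1 1471 ((587.7470092773438, 119.02166748046875), (48.237266540527344, 121.7045669555664), 75.54931640625) [0.58835182 0.13515971 0.10532114]
upper [255.2, 220.5] [0.5844 0.1129 0.1387] 0.81
upper_orange [341.5, 221.7] [0.6458 0.0959 0.1387] 0.73
([-0.0007, -0.0017, 0.0074], np.float64(-0.0001))
```

View pics/hold.png

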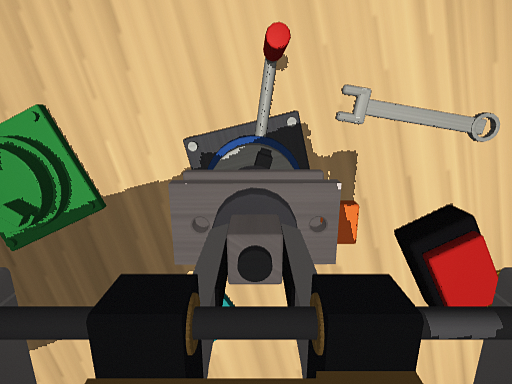

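The upper hangs level in the grip over the chuck, ear right over ear at (347,222), with about 1 mm offset. I'll lower it onto the dowels.

>>> carry_out:
  motion:
    - [[-0.002,-0.003,0.04],0]
    - [[-0.002,-0.003,0.075],0]
    - [[-0.002,-0.003,0.09],0]
    - [[-0.002,-0.003,0.1],0]
    - [[-0.002,-0.003,0.11],0]
    - [[-0.002,-0.003,0.12],0]
    - [[-0.002,-0.003,0.12],0]
    - [[-0.002,-0.003,0.12],0]

```text
time_s: 15.25
ee_pos: [0.5824, 0.1141, 0.1467]
eef_rot: [3.141, 0.001, 1.318]
force: [0.5, -6.3, 0.0]
grip_width: 0.0298
grip_force: 50.0
```

Run:
```python
from h import *
o=ctrl.get_obs();print(o["ee_pos"],o["eef_rot"],o["force"],o["moment"])
print(R.from_euler('xyz',o["eef_rot"]).inv().apply(o["force"]))
```

```text
[0.58239702 0.11411823 0.14674994] [3.14090504e+00 8.34821239e-04 1.31841219e+00] [ 0.52908409 -6.3281213   0.01164897] [-1.33040061 -0.27746748 -0.1022542 ]
[-5.99553362e+00  2.09254256e+00 -5.20491613e-03]
```

>>> carry_out:
  motion:
    - [[-0.004,0.001,0],0]
    - [[-0.006,0.001,0.01],0]
    - [[-0.006,0.001,0.02],0]
    - [[-0.006,0.001,0.03],0]
    - [[-0.006,0.001,0.03],0]

```text
time_s: 15.75
ee_pos: [0.5822, 0.1137, 0.1411]
eef_rot: [3.141, -0.0, 1.319]
force: [-1.6, -1.6, 5.2]
grip_width: 0.0297
grip_force: 50.0
```

```bash
cat > f.py <<'E'
from h import *
o=ctrl.get_obs();print(o["ee_pos"],o["eef_rot"],o["force"],o["moment"],o["grip_width"],o["grip_force"],o["time_s"])
print(R.from_euler('xyz',o["eef_rot"]).inv().apply(o["force"]))
E
python3 f.py
```

```text
[0.5822085  0.11366114 0.14114217] [ 3.14104508e+00 -2.82721725e-04  1.31886255e+00] [-1.6267941  -1.64009647  5.1874131 ] [-0.38605932  0.34441146 -0.05055333] 0.029672654099081736 49.986342787742615 15.75
[-1.99237815 -1.16376022 -5.18861461]
```

>>> carry_out:
  motion:
    - [[0,0,0.01],0]
    - [[0,0,0.02],0]
    - [[0,0,0.03],0]
    - [[0,0,0.03],0]
    - [[0,0,0.03],0]
  force: 60

```text
time_s: 16.25
ee_pos: [0.5824, 0.1137, 0.1378]
eef_rot: [3.14, -0.001, 1.319]
force: [-10.8, -3.0, 28.5]
grip_width: 0.0296
grip_force: 60.0
```

```bash
python3 f.py
```

```text
[0.58235837 0.11373896 0.13781495] [ 3.13961789e+00 -9.62173857e-04  1.31883553e+00] [-10.81690584  -3.03447438  28.50914294] [-0.64613349  2.84939182 -0.05024522] 0.029591746333099366 60.02103924751282 16.25
[ -5.60791947  -9.66253383 -28.53368881]
```

>>> carry_out:
  motion:
    - [[-0.002,-0.004,0],0]
    - [[-0.002,-0.004,0],0]
    - [[-0.002,-0.004,0],0]
    - [[-0.002,-0.004,0],0]

```text
time_s: 16.65
ee_pos: [0.5821, 0.1137, 0.1378]
eef_rot: [3.138, -0.002, 1.319]
force: [-5.6, -1.6, 24.2]
grip_width: 0.0298
grip_force: 60.0
```

```bash
python3 f.py
python3 - <<'E'
from h import *
ci=camera_info("wrist");im,d=camera("wrist");P=cloud(ci,d);m=P[...,2];cv2.imwrite("pics/end.png",im)
near=np.hypot(P[...,0]-.583,P[...,1]-.114)<.09
Q=P[(m>.112)&(m<.124)&near];print(len(Q),cv2.minAreaRect((Q[:,:2]*1000).astype(np.float32)),np.median(Q[:,2]))
for q in ("lower","handle"):
  for r in finder.pinpoint("wrist",q)[:1]: print(q,onz(ci,r["location"],.115))
E
```

```text
[0.58212253 0.11369403 0.1378055 ] [ 3.13802593e+00 -1.75388967e-03  1.31886374e+00] [-5.56295725 -1.62052808 24.19727469] [-0.40938073  1.71447936 -0.00882111] 0.02980420590153902 60.01163363456726 16.65
[ -2.91363989  -4.89703489 -24.22004251]
8331 ((589.398193359375, 113.04873657226562), (60.57524871826172, 130.31756591796875), 75.70684814453125) 0.11787984234373841
handle [0.63235104 0.23249552 0.115     ]
```

View pics/end.png

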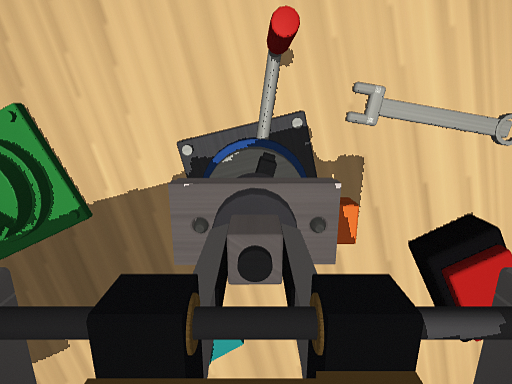

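The pressed half is flush: its flange top is at 0.1179 m, the dowels show in both holes at (200,225) and (318,225), and the handle is still at about 0.86 rad. Handing in.

```bash
python3 -c "
from h import *
print(ctrl.hand_in())"
```

```text
the job is handed in; nothing more can be done
None
```

I swung the handle until the jaws gripped, fitted the upper half over both dowels ear over ear, and handed in at about 17 s with the arm still pressing it flush (about 24 N); no verdict came back. After release the handle read about 0.86 rad. I could not measure the jaw force on the lower half directly.

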